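Clear the inspection bench: slide the spray can into its bay, return the scraper

ROBOT

A 7-joint arm with a two-finger parallel gripper is mounted at the origin on the work surface. World frame = base frame: x ahead of the robot, y to its left, z up, the work surface at z = 0. Lengths are in mm, angles in degrees, forces in N, time in s.
With the tool pointing down it reaches from about 350 to 900 mm from the base axis. Payload 7.2 kg.
Tool frame: the origin (TCP) lies at the very end of the fingers, on their centre line; the grasp point (between the pads) lies 19 mm behind it (bot.grip_depth is the distance from the TCP to the grasp point, in mm); z points along the fingers, y is the line along which they close (so a half turn about z gives the same grasp; the last joint's range is limited). The gripper opens to 88 mm and grips with 3 to 60 N. Pads are 20 mm wide; open, the fingers measure 115 mm over their backs; the gripper's body (75 mm by 178 mm) begins 61 mm behind the grasp point.
Start: joints at [67.368, 23.554, -0.728, 91.456, 0.321, 64.991, -4.71], TCP at [200.622, -591.93, 185.253] pointing down, gripper open.
Joint ranges: [-169.25, 169.25], [-16.82, 113.86], [-84.01, 82.57], [7.8, 145.47], [-59.2, 239.2], [7.22, 106.19], [-163.78, 163.78]. Speed limits (degrees/s): [136.94, 136.94, 172.46, 172.46, 180, 180, 180].

INTERFACE

Orientations are given as a 3x3 rotation matrix whose columns are the frame's x, y, z axes.
In Python, from bench import bot, imaging gives the robot as it stands.
- The arm moves only by the tool arm_command, never from a script. Its argument "steps" is a list of rows, each a list of 2 entries, a list of its own where there are three numbers: the shift along the tool's x, y, z in units of 30 mm (1.0 is 30 mm), then the turn about the tool's z in units of 8 degrees (1.0 is 8 degrees). A call has exactly 10 rows; each row shifts and turns the commanded pose from where the row before left it, along the tool's axes as they then stand; what a row does not reach is not made up. A row lasts 1/8 s, in which the tool goes at most 62.5 mm and 10.7 degrees, less where a joint would pass 70% of its speed; a pose out of reach is approached as far as the arm can. A call is refused whole if a number of a shift passes 1 or a number of a turn 1, either way. A call with a gripper value outside its range is refused whole. "fingers" is the opening, from 0 (shut) to 1 (fully open), set as the call begins (left out, the last holds). The fingers move at their own pace and stop on an object; "force" is the grip in N (left out, the last holds). Time passes only in rows, so rows that do not move let the fingers close, or fill a call up. It gives the time, the measured TCP pose, the force, the opening and the grip force at its end, in the units of the state.
- bot.get_obs(): the state, without advancing time (a new reading comes with each control period).
- imaging.camera(name): name is "scene" or "top" or "wrist"; returns (picture, depth): 384x512x3 uint8, red, green, blue; 384x512 float32, mm along the optical axis (not along the pixel's ray), 0 where there is no reading.
- imaging.camera_model(name): a dict with "fx", "fy", "cx", "cy" (pixels), "rvec" (rotation vector, rad) and "tvec" (3), from world to camera coordinates, as OpenCV has them; the wrist camera has in their place "hand_eye" (4x4, takes a point from camera to tool coordinates, whose origin is the TCP and whose axes are the flange's). Camera axes: x right, y down, z forward; pixel columns grow to the right and rows downward; lengths in mm; the calibration is good to about 2 mm. A picture is of the moment at which its call begins: read the wrist's pose just before it. camera_model takes no time and is no camera call.
- bot.finish_job(): hands the job in; it is judged then, once.
The state is a dict: "time_s": time; "joints": joint angles; "joint_vel": joint speeds; "joint_efforts": joint torques, N m; "ee_pos": TCP position; "tcp_rot": TCP orientation; "force": force on the tool from outside, world axes, zero at the start; "wrist_torque": the same for the moment, N m; "gripper_width": opening from 0.0 (shut) to 1.0 (fully open); "finger_force": force on a finger pad.
Only numpy, scipy, OpenCV 4.12 (cv2) and the standard library are available. Lean on these libraries where they do the work, as an engineer would, in place of code of your own. Each camera call takes 0.05 s, during which the arm holds its last target. There are 200 camera calls.

TASK

The tall spray can is standing in front of the scraper holder. First slide it along the bench, always upright and never lifted or tipped, into the fenced bay under the hoop until it is up against the back fence; then put the flat scraper away, blade first, all the way into the slot of its holder, and let go. Do not disturb the other things on the bench.

Things in the scene. Friction and masses are not known exactly. Their poses are not given: they have to be found in the camera images.
- can: tall narrow spray can, loose, bare aluminium with a grey band and white cap: body 66 mm in diameter up to 148 mm, cap 49 mm in diameter, 200 mm tall in all, about 0.4 kg (varies). Origin: centre of its underside, z up. Pushed higher than about 35 mm it may tip: push near the foot
- bay: fixed dark steel bay for the can: a U of fences 22 mm high and 4 mm thick on the bare bench (no floor or sill), open to its -x side. Origin: on the bench between the fences. Inside faces: back fence at x = +40 mm, side fences at y = +-41 mm, running from x = -26 to +44 mm. The can goes in along +x; parked, its centre is at x = +7 mm
- bay_hoop (a point): middle of the crossbar of the bay's hoop of 10 mm round steel, at x = +5 mm in the bay's frame, 236 mm above the bench; the crossbar runs along the bay's y to posts at y = +-51 mm, just outside the side fences
- scraper: flat scraper, loose, lying flat, about 0.16 kg: wooden handle along x, 108 mm long (x = -54 to +54 mm), 24 mm wide, 22 mm high; steel blade 60 mm wide (y), 4 mm thick, out to x = +120 mm, level with the underside; ferrule 34 mm wide, 9 mm high at x = 41 to 59 mm. Origin: under the handle's middle, on the flat underside; z up, x towards the blade
- scraper_tip (a point): middle of the scraper blade's front edge, 120 mm along x from the scraper's origin, 2 mm above its underside
- holder: fixed dark steel scraper holder: base plate 10 mm thick, 100 mm wide (y), from x = -62 to +66 mm; the part at x < 0 is an open lip on which the handle comes to lie; at x > 0 a block, top at z = 35 mm, with a level slot open to -x. Origin: on the bench under the middle of the slot's mouth. The blade goes in along +x, lying flat
- slot_mouth (a point): middle of the mouth of the holder's slot, 15.5 mm above the bench: slot 72 mm wide (y = +-36 mm in the holder's frame), from z = 10 mm (level with the lip) to z = 21 mm, 60 mm deep along the holder's +x with a closed back
- pail: bystander, loose: white plastic cup, 72 mm in diameter at the rim, 52 mm high; origin under its centre
- bushing: bystander, loose: brass flanged bushing, 60 mm in diameter at the foot, 45 mm high; origin under its centre
- vblock: bystander, loose: steel V-block, 75 x 50 mm (x, y), 45 mm high; origin under its centre
- collar: bystander, loose: stepped brass collar, 52 mm in diameter, 50 mm high; origin under its centre
- jar: bystander, loose: short stout aluminium jar with a white lid, 66 mm in diameter, 100 mm tall (not the can); origin under its centre
- tape: bystander, loose: cardboard ring (tape core) lying flat, 96 mm in diameter, 48 mm high; origin under its centre
- bin: bystander, loose: small open red bin 110 x 80 mm (x, y), 50 mm high; origin under its centre. Other fixed boxes and trays stand beyond x = 0.86 m and beyond y = +-0.5 m, up to 0.2 m high

How it is judged:
By the outcome, as a careful person would: the job done as asked, in the order asked, and still so for the second after the job is handed in, with the robot touching nothing.
It also fails if it takes over 72 s, if anything falls off the work surface, if the arm or the gripper's body presses on something with over 40 N, if the wrist force passes 120 N, or if a joint passes its speed limit or range.

## Working session

There is one attempt and no reset: what is moved stays moved. The work goes in short steps, Python scripts to look and compute and a tool call to move; the robot and the scene stay as the last step left them, time stands still between calls to the robot, and variables do not carry over. Pictures are saved under pics/ and viewed, at most 10 in all, crops included, and the job is handed in when it is done.

Besides the shell and the picture viewer there is one more tool, called as name(argument=value, ...) on one line, values as JSON. arm_command: Moves the arm, as the interface text tells. Its arguments: {"type":"object","properties":{"steps":{"type":"array","items":{"type":"array"}},"fingers":{"type":"number"},"force":{"type":"number"}},"required":["steps"]}

```bash
ls; mkdir -p pics; python3 - <<'E'
from bench import bot, imaging
import cv2, numpy as np
o=bot.get_obs(); print({k:np.round(v,2).tolist() for k,v in o.items()}, bot.grip_depth)
for n in("scene","top"):
    p,d=imaging.camera(n); cv2.imwrite(f"pics/{n}0.png",p[:,:,::-1]); np.save(f"pics/{n}0.npy",d)
    print(n,imaging.camera_model(n),(d>0).mean())
print(imaging.camera_model("wrist"))
a,b=cv2.imread("pics/scene0.png"),cv2.imread("pics/top0.png")
E
```

```text
pics
{'time_s': 0.0, 'joints': [67.37, 23.6, -0.73, 91.5, 0.32, 64.99, -4.71], 'joint_vel': [0.1, -0.0, 0.03, -0.09, -0.06, -0.03, 0.01], 'joint_efforts': [-0.0, -58.8, 0.64, -29.11, -0.05, 0.02, 0.0], 'ee_pos': [200.42, -591.43, 184.46], 'tcp_rot': [[0.95, 0.32, -0.0], [0.32, -0.95, 0.0], [-0.0, -0.0, -1.0]], 'force': [-0.15, -0.26, -0.62], 'wrist_torque': [-0.06, 0.04, 0.03], 'finger_force': 0.0, 'gripper_width': 1.0} 18.700000000000003
scene {'fx': 439.9016142380393, 'fy': 439.9016142380393, 'cx': 251.01996218335665, 'cy': 193.6745910016509, 'rvec': array([ 0.88289183,  2.68096007, -0.83095718]), 'tvec': array([ 421.19639341, -172.3480911 , 1684.4308297 ])} 0.9957122802734375
top {'fx': 355.08137802093785, 'fy': 355.08137802093785, 'cx': 252.26839706879858, 'cy': 188.04390504828544, 'rvec': array([ 2.14141595, -2.08136133,  0.21781583]), 'tvec': array([  -4.64593861,  582.86259732, 1107.99008047])} 0.99609375
{'fx': 279.15069053193787, 'fy': 279.15069053193787, 'cx': 260.7249432655969, 'cy': 189.14403321761253, 'hand_eye': array([[ 8.62597978e-04, -9.58620032e-01, -2.84687355e-01,
         7.81655864e+01],
       [ 9.99999611e-01,  8.79716836e-04,  6.77355717e-05,
         8.46211030e-01],
       [ 1.85511583e-04, -2.84687302e-01,  9.58620418e-01,
        -1.98391944e+02],
       [ 0.00000000e+00,  0.00000000e+00,  0.00000000e+00,
         1.00000000e+00]])}
```

View pics/scene0.png

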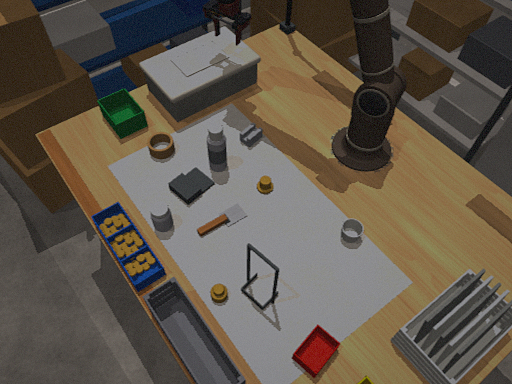

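View pics/top0.png

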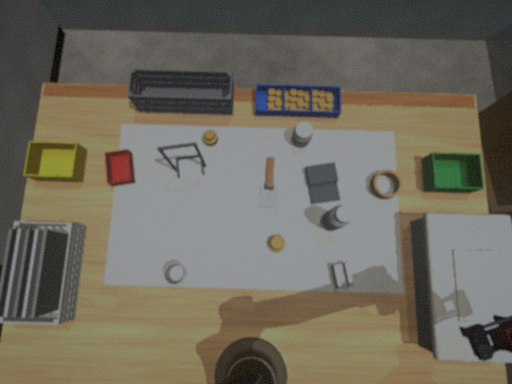

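The scene view shows the can at (217,150) in front of the dark holder (190,185). The scraper is at (222,220), and the bay and hoop are at (260,285). In the top view the can is at (335,217), the holder at (322,183), the scraper at (269,180) with its blade towards the robot, and the bay at (182,158).

```bash
cat > h.py <<'E'
import numpy as np, cv2
from bench import bot, imaging
def pose(name, obs=None):
    """R,t camera->world"""
    m=imaging.camera_model(name)
    if name=="wrist":
        H=m["hand_eye"]; R=np.array(obs["tcp_rot"]); return m,R@H[:3,:3],R@H[:3,3]+obs["ee_pos"]
    R=cv2.Rodrigues(m["rvec"])[0]; return m,R.T,-R.T@m["tvec"]
def ray(name,uv,obs=None):
    m,R,c=pose(name,obs); uv=np.atleast_2d(uv).astype(float)
    d=np.c_[(uv[:,0]-m["cx"])/m["fx"],(uv[:,1]-m["cy"])/m["fy"],np.ones(len(uv))]@R.T
    return c,d
def onz(name,uv,z,obs=None):
    c,d=ray(name,uv,obs); return c+d*((z-c[2])/d[:,2])[:,None]
def tri(views):
    """views: (name,uv[,obs]) -> point, gap"""
    A=[];b=[];L=[]
    for v in views:
        c,d=ray(*v); d=d[0]/np.linalg.norm(d[0]); P=np.eye(3)-np.outer(d,d); A.append(P);b.append(P@c);L.append((c,P))
    p=np.linalg.solve(sum(A),sum(b)); return p,[np.linalg.norm(P@(p-c)) for c,P in L]
def proj(name,X,obs=None):
    m,R,c=pose(name,obs); q=(np.atleast_2d(X)-c)@R
    return np.c_[q[:,0]/q[:,2]*m["fx"]+m["cx"],q[:,1]/q[:,2]*m["fy"]+m["cy"]]
E
python3 - <<'E'
from h import *
for n,uv in dict(can=(335,217),holder=(322,183),jar=(302,134),scr=(269,173),blade=(268,207),bay=(182,158),bush=(277,242),coll=(210,137),pail=(175,271),vb=(341,275),tape=(385,183),bin=(120,167)).items(): print(n,onz("top",uv,20).round()[0])
a=cv2.imread("pics/top0.png")[120:295,145:410]; cv2.imwrite("pics/topc.png",cv2.resize(a,None,fx=3,fy=3,interpolation=cv2.INTER_CUBIC))
a=cv2.imread("pics/scene0.png")[110:320,140:310]; cv2.imwrite("pics/scc.png",cv2.convertScaleAbs(cv2.resize(a,None,fx=2.8,fy=2.8,interpolation=cv2.INTER_CUBIC),alpha=1.5))
E
```

```text
can [ 500. -268.   20.]
holder [ 616. -226.   20.]
jar [ 791. -157.   20.]
scr [646. -44.  20.]
blade [528. -43.  20.]
bay [691. 259.  20.]
bush [412. -75.  20.]
coll [770. 166.  20.]
pail [309. 255.  20.]
vb [ 312. -284.   20.]
tape [ 622. -441.   20.]
bin [652. 470.  20.]
```

View pics/topc.png

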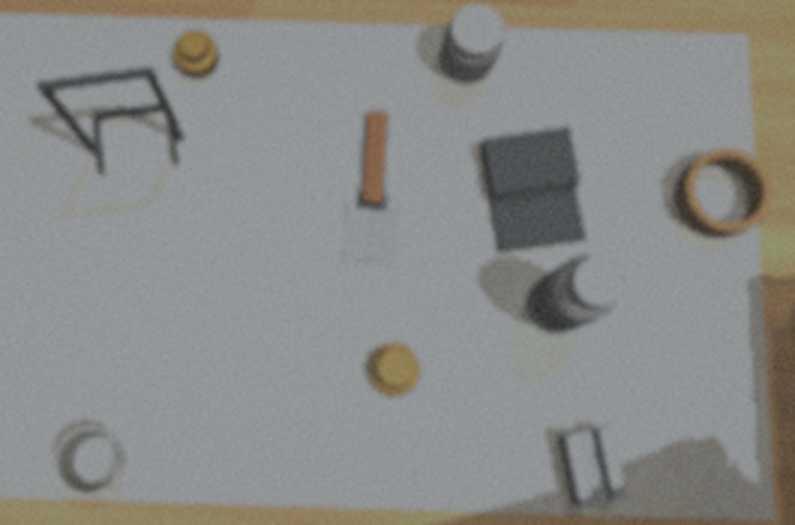

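View pics/scc.png

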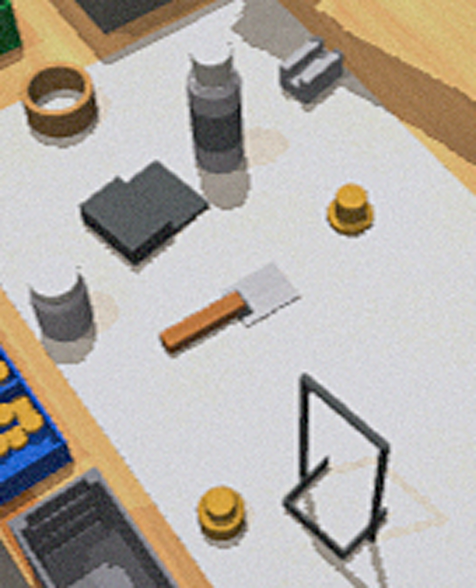

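The crops show the bay and the holder slot both opening towards the robot, while the scraper blade points at the robot. The can stands just in front of the lip. The can is 200 mm tall and the gripper body would hit it before the fingers did. So I'll pick up the scraper and use its blade to push the can low at the foot, then store the scraper. First I measure from both fixed views and start the approach.

```bash
cat >> h.py <<'E'
def plan(xyz,yaw):
    """tool-frame shift (units of 30 mm) at current orientation, and turn (units of 8 deg) to a target TCP with tool-x yaw"""
    o=bot.get_obs(); R=np.array(o["tcp_rot"]); y0=np.degrees(np.arctan2(R[1,0],R[0,0]))
    s=R.T@(np.array(xyz)-o["ee_pos"])/30; t=-((yaw-y0+180)%360-180)/8
    print("t",round(o["time_s"],2),"pos",np.round(o["ee_pos"],1),"yaw",round(y0,2),"j7",round(o["joints"][6],1),"F",np.round(o["force"],1)); print("shift",s.round(3),"turn",round(t,3))
def blobs(mask,amin=30):
    cs,_=cv2.findContours(mask.astype(np.uint8),cv2.RETR_EXTERNAL,cv2.CHAIN_APPROX_NONE)
    return [c for c in cs if cv2.contourArea(c)>amin]
E
python3 - <<'E'
from h import *
for n in("top","scene"):
    p=cv2.imread(f"pics/{n}0.png"); hsv=cv2.cvtColor(p,cv2.COLOR_BGR2HSV)
    box=(slice(145,200),slice(255,285)) if n=="top" else (slice(205,240),slice(190,240))
    m=np.zeros(p.shape[:2],bool); m[box]=((hsv[...,1]>110)&(hsv[...,0]<18))[box]
    for c in blobs(m): print(n,"handle",cv2.minAreaRect(c), onz(n,cv2.minAreaRect(c)[0],20).round(1), onz(n,cv2.boxPoints(cv2.minAreaRect(c)),20).round().tolist())
plan((620,-50,300),175)
E
```

```text
top handle ((269.42266845703125, 171.9696044921875), (4.099588871002197, 26.174299240112305), 3.012787342071533) [[649.5 -45.3  20. ]] [[604.0, -37.0, 20.0], [696.0, -40.0, 20.0], [696.0, -54.0, 20.0], [603.0, -51.0, 20.0]]
scene handle ((212.26156616210938, 224.7076873779297), (8.186291694641113, 32.24903106689453), 60.2551155090332) [[652.5 -45.1  20. ]] [[705.0, -62.0, 20.0], [595.0, -59.0, 20.0], [600.0, -28.0, 20.0], [708.0, -32.0, 20.0]]
t 0.1 pos [ 200.4 -591.5  184.5] yaw 18.73 j7 -4.7 F [-0.1 -1.  -0.8]
shift [ 19.04  -12.609  -3.834] turn -19.534
```

arm_command(steps=[[[0,0,-1],-1],[[0,0,-1],-1],[[0,0,-1],-1],[[0,0,-1],-1],[[0,0,0],-1],[[0,0,0],-1],[[0,0,0],-1],[[0,0,0],-1],[[0,0,0],-1],[[0,0,0],-1]], fingers=1)

```text
time_s: 1.35
ee_pos: [200.5, -591.7, 304.7]
tcp_rot: [[-0.156, 0.988, -0.0], [0.988, 0.156, 0.001], [0.001, -0.0, -1.0]]
force: [0.3, -0.2, -0.3]
gripper_width: 0.999
finger_force: 0.0
```

arm_command(steps=[[[0.8,0.8,0],0],[[0.8,0.8,0],0],[[0.8,0.8,0],0],[[0.8,0.8,0],0],[[0.8,0.8,0],0],[[0.8,0.8,0],0],[[0.8,0.8,0],0],[[0.8,0.8,0],0],[[0.8,0.8,0],0],[[0.8,0.8,0],0]])

```text
time_s: 2.6
ee_pos: [401.8, -317.3, 305.0]
tcp_rot: [[-0.152, 0.988, -0.001], [0.988, 0.152, 0.0], [0.0, -0.0, -1.0]]
force: [-0.8, -0.7, -0.4]
gripper_width: 1.001
finger_force: 0.0
```

arm_command(steps=[[[0.8,0.8,0],0],[[0.8,0.8,0],0],[[0.8,0.8,0],0],[[0.8,0.8,0],0],[[0.8,0.8,0],0],[[0.8,0.8,0],0],[[0.8,0.8,0],0],[[0.8,0.8,0],0],[[0,0,0],0],[[0,0,0],0]])

```text
time_s: 3.85
ee_pos: [561.6, -100.2, 304.8]
tcp_rot: [[-0.151, 0.988, -0.001], [0.988, 0.151, -0.0], [-0.0, -0.001, -1.0]]
force: [0.2, 0.8, -0.9]
gripper_width: 1.0
finger_force: 0.0
```

arm_command(steps=[[[0,0,0],-1],[[0,0,0],-1],[[0,0,0],-1],[[0,0,0],-1],[[0,0,0],-1],[[0,0,0],-1],[[0,0,0],-1],[[0,0,0],-1],[[0,0,0],-1],[[0,0,0],-0.9]])

```text
time_s: 5.1
ee_pos: [561.4, -101.3, 305.2]
tcp_rot: [[-0.999, 0.034, -0.0], [0.034, 0.999, -0.001], [0.0, -0.001, -1.0]]
force: [-0.6, 0.1, 0.5]
gripper_width: 0.997
finger_force: 0.0
```

```bash
python3 - <<'E'
from h import *
o=bot.get_obs(); p,d=imaging.camera("wrist"); cv2.imwrite("pics/w1.png",p[:,:,::-1]); np.save("pics/w1.npy",{k:np.array(v) for k,v in o.items()},allow_pickle=True)
plan((650,-45,150),178)
E
```

```text
t 5.15 pos [ 561.4 -101.3  305.1] yaw 178.36 j7 80.1 F [-0.4 -0.4 -0.1]
shift [-2.902  1.967  5.166] turn 0.045
```

View pics/w1.png

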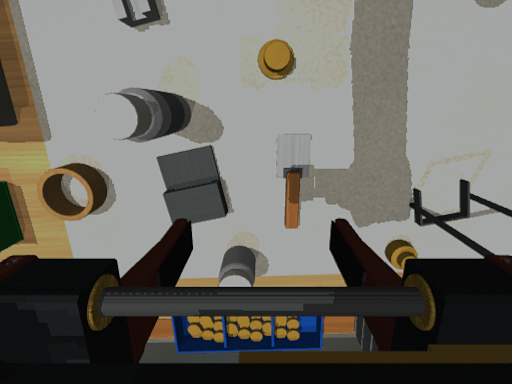

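The wrist view shows the handle at (292,198), the blade at (294,150) and the holder at (193,185) with its lip towards the top. The can foot is near (180,115), and the bay fences are around (415–470,185–225). I'll measure these more closely.

```bash
python3 - <<'E'
from h import *
o=np.load("pics/w1.npy",allow_pickle=True).item(); p=cv2.imread("pics/w1.png"); hsv=cv2.cvtColor(p,cv2.COLOR_BGR2HSV)
def sub(m,x0,x1,y0,y1):
    r=np.zeros_like(m); r[y0:y1,x0:x1]=m[y0:y1,x0:x1]; return r
h=sub((hsv[...,1]>100)&(hsv[...,0]<20),270,310,160,240)
for c in blobs(h):
    r=cv2.minAreaRect(c); b=cv2.boxPoints(r); print("handle px",np.round(b,1).tolist()); print(onz("wrist",b,22,o).round(1).tolist(), onz("wrist",r[0],22,o).round(1))
    e=[]; 
    for z in (15,22): print(z, onz("wrist",r[0],z,o).round(1))
bl=sub(hsv[...,2]<182,262,325,125,180); bl&=True
print("hv",hsv[120:180:6,294,2].tolist(), hsv[150,265:325:4,2].tolist())
hd=sub((hsv[...,2]<110)&(hsv[...,1]<110),150,235,138,230)
for c in blobs(hd,200): print("holder",cv2.approxPolyDP(c,3,True)[:,0].tolist())
q=cv2.resize(p[60:240,90:330],None,fx=3.2,fy=3.2,interpolation=cv2.INTER_CUBIC)
q=cv2.convertScaleAbs(q,alpha=1.0); cv2.imwrite("pics/w1c.png",q)
E
```

```text
handle px [[284.70001220703125, 227.0], [286.3999938964844, 171.60000610351562], [299.5, 172.0], [297.79998779296875, 227.39999389648438]]
[[701.8, -62.0, 22.0], [595.6, -58.0, 22.0], [597.2, -34.8, 22.0], [703.5, -37.4, 22.0]] [[647.9 -48.   22. ]]
15 [[650.3 -47.3  15. ]]
22 [[647.9 -48.   22. ]]
hv [167, 166, 168, 149, 148, 150, 151, 153, 45, 89] [166, 166, 167, 152, 154, 151, 154, 149, 160, 156, 153, 153, 166, 166, 166]
holder [[210, 145], [157, 157], [167, 188], [163, 196], [172, 220], [168, 229], [178, 218], [186, 218], [184, 229], [191, 229], [192, 222], [226, 214], [229, 207], [224, 181]]
```

View pics/w1c.png

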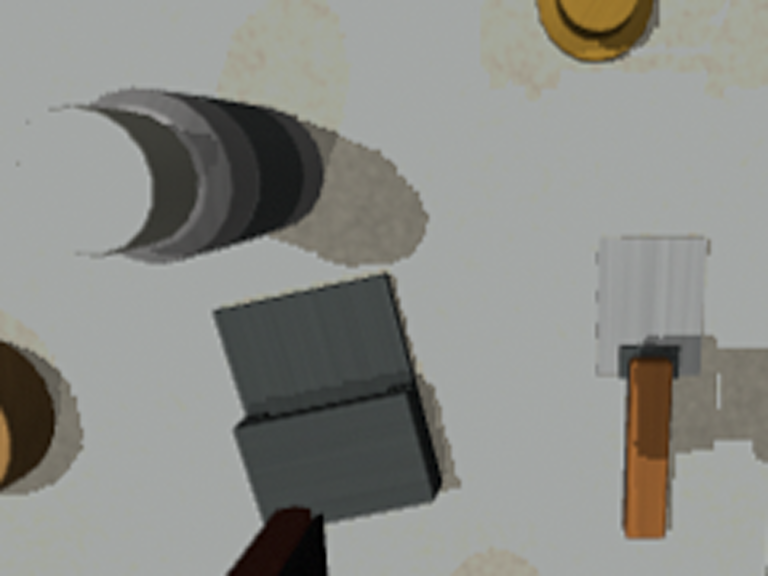

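```bash
python3 - <<'E'
from h import *
o=np.load("pics/w1.npy",allow_pickle=True).item(); p=cv2.imread("pics/w1.png")
print("handle tri",tri([("top",(269.42,171.97)),("scene",(212.26,224.7)),("wrist",(292.1,199.5),o)]))
print("blade",onz("wrist",[(276.9,134),(311.2,134.4)],4,o).round(1).tolist())
L=onz("wrist",[(157.2,156.9),(211.3,145.9)],10,o); B=onz("wrist",[(163.8,193.4),(218.1,181.9),(226.6,215.3)],35,o)
print("lip",L.round(1).tolist(),"block",B.round(1).tolist())
for E in (L,B[:2]):
    v=E[0]-E[1]; print("len",np.linalg.norm(v),"mid",E.mean(0)[:2],"yaw",np.degrees(np.arctan2(-v[0],v[1]))%180)
m,R,c=pose("wrist",o); g=onz("wrist",[(190.9,117)],0,o)[0]; u=(g-c)[:2]; u/=np.linalg.norm(u); print("can",g[:2]+33*u, "cam",c)
q=cv2.resize(p[120:280,372:512],None,fx=4,fy=4,interpolation=cv2.INTER_CUBIC); cv2.imwrite("pics/w1b.png",q[:600])
s=cv2.imread("pics/scene0.png")[235:315,225:295]; cv2.imwrite("pics/s1b.png",cv2.resize(s,None,fx=7,fy=7,interpolation=cv2.INTER_CUBIC))
a=cv2.imread("pics/w1b.png"); b=cv2.resize(s,(525,600),interpolation=cv2.INTER_CUBIC); a=a[:, :560]; b=b[:, :240+0] if 0 else b
cv2.imwrite("pics/bay.png",cv2.resize(np.hstack([a[:600],b]),(800,443)))
E
```

```text
handle tri (array([650.72839634, -46.75374425,  15.30660693]), [np.float64(1.2716445817269157), np.float64(0.9279373135024547), np.float64(0.702075162697567)])
blade [[531.3, -72.7, 4.0], [534.0, -12.2, 4.0]]
lip [[563.8, -287.1, 10.0], [547.5, -189.0, 10.0]] block [[624.7, -275.0, 35.0], [606.9, -177.9, 35.0], [669.6, -167.4, 35.0]]
len 99.45952494445758 mid [ 555.68489553 -238.04867954] yaw 9.43536932354877
len 98.72926463129023 mid [ 615.80036303 -226.4308052 ] yaw 10.344479537250152
can [ 501.12101229 -255.01417926] cam [483.30577793 -99.22901281 503.58777871]
```

View pics/bay.png

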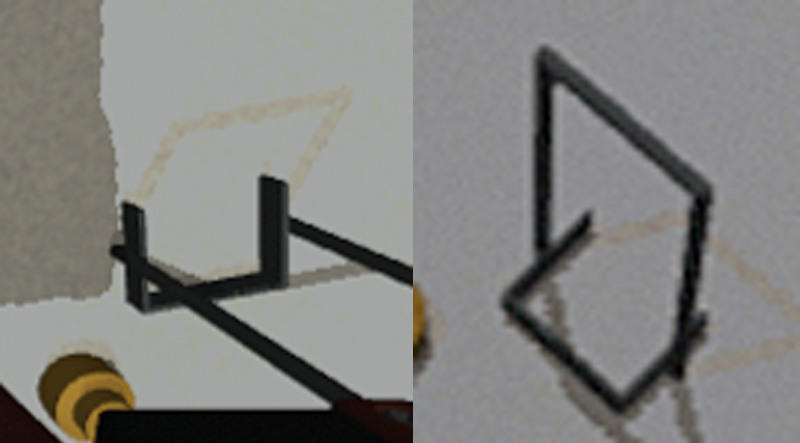

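```bash
python3 - <<'E'
from h import *
o=np.load("pics/w1.npy",allow_pickle=True).item()
S=lambda a:[(225+(x-413)/5.53,235+y/5.535) for x,y in a]
W=lambda a:[(372+x/2.949,120+y/2.949) for x,y in a]
def fit(n,P):
    a,b,c,d=P[:,:2]  # -y front,-y back,+y back,+y front
    f=(a+d)/2; k=(b+c)/2; v=k-f; w=(d-a)+(c-b)
    print(n,"front",f.round(1),"back",k.round(1),"len",np.linalg.norm(v).round(1),"w",np.linalg.norm(w/2).round(1),"yaw",np.degrees(np.arctan2(v[1],v[0])).round(1),np.degrees(np.arctan2(-w[0],w[1])).round(1))
fit("scene",onz("scene",S([(590,215),(508,302),(620,405),(703,318)]),22))
fit("wrist",onz("wrist",W([(140,206),(146,302),(284,277),(285,181)]),22,o))
c=onz("scene",S([(543,52),(706,190)]),236); print(c.round(1), c.mean(0).round(1))
plan((671,-48,120),178)
E
```

```text
scene front [633.1 226.7] back [699.8 239.8] len 68.0 w 84.7 yaw 11.1 9.2
wrist front [630.8 224. ] back [694.  235.2] len 64.2 w 86.0 yaw 10.1 9.1
[[669.2 177.  236. ]
 [650.9 280.5 236. ]] [660.  228.8 236. ]
t 5.15 pos [ 561.4 -101.3  305.1] yaw 178.36 j7 80.1 F [-0.4 -0.4 -0.1]
shift [-3.605  1.888  6.166] turn 0.045
```

arm_command(steps=[[[-0.4,0.2,0.8],0],[[-0.4,0.2,0.8],0],[[-0.4,0.2,0.8],0],[[-0.4,0.2,0.8],0],[[-0.4,0.2,0.8],0],[[-0.4,0.2,0.8],0],[[-0.4,0.2,0.8],0],[[-0.4,0.2,0.8],0],[[-0.4,0.3,0.9],0],[[0,0,0.9],0]])

```text
time_s: 6.4
ee_pos: [672.8, -44.4, 57.0]
tcp_rot: [[-0.999, 0.035, -0.0], [0.035, 0.999, 0.001], [0.0, 0.001, -1.0]]
force: [-0.1, 0.9, -1.0]
gripper_width: 0.998
finger_force: 0.0
```

```bash
python3 - <<'E'
from h import *
plan((671.5,-47.7,3),178)
E
```

```text
t 6.4 pos [672.8 -44.4  57. ] yaw 178.01 j7 65.0 F [-0.1  0.9 -1. ]
shift [ 0.039 -0.112  1.799] turn 0.001
```

arm_command(steps=[[[0,-0.1,0.5],0],[[0,0,0.5],0],[[0,0,0.4],0],[[0,0,0.3],0],[[0,0,0.05],0],[[0,0,0],0],[[0,0,0],0],[[0,0,0],0],[[0,0,0],0],[[0,0,0],0]])

```text
time_s: 7.65
ee_pos: [672.0, -49.4, 6.8]
tcp_rot: [[-0.999, 0.036, 0.0], [0.036, 0.999, -0.0], [-0.0, -0.0, -1.0]]
force: [-0.1, -0.2, 0.2]
gripper_width: 1.001
finger_force: 0.0
```

arm_command(steps=[[[0,0,0],0],[[0,0,0],0],[[0,0,0],0],[[0,0,0],0],[[0,0,0],0],[[0,0,0],0],[[0,0,0],0],[[0,0,0],0],[[0,0,0],0],[[0,0,0],0]], fingers=0, force=50)

```text
time_s: 8.9
ee_pos: [672.0, -49.4, 6.8]
tcp_rot: [[-0.999, 0.036, 0.0], [0.036, 0.999, -0.0], [-0.0, -0.0, -1.0]]
force: [0.0, 0.3, -1.0]
gripper_width: 0.009
finger_force: 0.0
```

```bash
python3 - <<'E'
from h import *
p,d=imaging.camera("wrist"); s,_=imaging.camera("scene"); t,_=imaging.camera("top")
a=cv2.resize(p[150:384,130:400],(400,347)); b=cv2.resize(s[170:270,150:300],(400,267)); c=cv2.resize(t[120:240,200:340],(400,343))
x=np.vstack([a,b]); y=np.vstack([c,np.zeros((x.shape[0]-343,400,3),np.uint8)])
x=np.hstack([x,y])[:600]; cv2.imwrite("pics/chk1.png",x[:,:,::-1]); np.save("pics/top1.npy",t)
plan((671,-48,4),178)
E
```

```text
t 9.05 pos [672.  -49.4   6.7] yaw 177.93 j7 63.5 F [ 0.3 -0.2  0.2]
shift [0.034 0.044 0.091] turn -0.009
```

View pics/chk1.png

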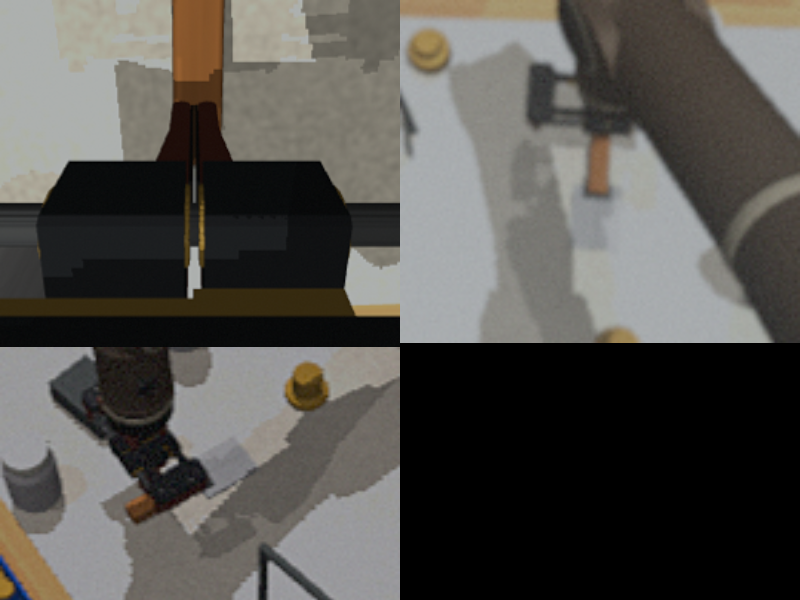

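The fingers shut with the tips above the handle, since it runs on unbroken beneath them in all three views. I'll use the wrist depth to check where the tips really are in the tool frame.

```bash
python3 - <<'E'
from h import *
m=imaging.camera_model("wrist"); H=m["hand_eye"]; o=bot.get_obs(); p,d=imaging.camera("wrist")
hsv=cv2.cvtColor(p,cv2.COLOR_RGB2HSV)
for v in range(190,262,6):
    r=[]
    for u in (248,255,262,268):
        z=d[v,u]; q=H[:3,:3]@np.array([(u-m["cx"])/m["fx"]*z,(v-m["cy"])/m["fy"]*z,z])+H[:3,3]; r.append((q.round().astype(int).tolist(),p[v,u].tolist()))
    print(v,r[1],r[2],r[3][0])
E
```

```text
190 ([22, -5, -13], [134, 85, 43]) ([23, 0, -15], [132, 84, 43]) [22, 4, -13]
196 ([19, -5, -15], [135, 85, 44]) ([18, 0, -13], [132, 84, 42]) [18, 4, -14]
202 ([14, -5, -15], [134, 85, 43]) ([14, 0, -14], [131, 84, 42]) [14, 4, -14]
208 ([9, -5, -14], [80, 50, 26]) ([10, 0, -15], [77, 49, 23]) [10, 4, -15]
214 ([5, -5, -14], [79, 50, 25]) ([5, 0, -14], [79, 50, 26]) [5, 4, -15]
220 ([11, -4, -39], [29, 12, 9]) ([1, 0, -15], [52, 34, 16]) [11, 4, -39]
226 ([11, -4, -48], [30, 14, 9]) ([10, 0, -45], [12, 10, 9]) [10, 4, -47]
232 ([12, -4, -58], [29, 11, 7]) ([9, 0, -53], [13, 11, 8]) [11, 3, -56]
238 ([11, -4, -64], [29, 12, 9]) ([10, 0, -61], [14, 11, 10]) [11, 3, -63]
244 ([11, -4, -71], [30, 13, 10]) ([9, 0, -67], [13, 11, 8]) [10, 3, -69]
250 ([12, -4, -78], [31, 14, 10]) ([9, 0, -73], [13, 10, 8]) [11, 3, -76]
256 ([11, -3, -82], [31, 15, 11]) ([10, 0, -80], [17, 14, 8]) [12, 3, -83]
```

arm_command(steps=[[[0,0.05,0.1],0],[[0,0,0],0],[[0,0,0],0],[[0,0,0],0],[[0,0,0],0],[[0,0,0],0],[[0,0,0],0],[[0,0,0],0],[[0,0,0],0],[[0,0,0],0]], fingers=1)

```text
time_s: 10.35
ee_pos: [672.1, -47.9, 3.8]
tcp_rot: [[-0.999, 0.036, 0.0], [0.036, 0.999, -0.0], [-0.0, -0.0, -1.0]]
force: [0.6, 0.3, 0.4]
gripper_width: 0.998
finger_force: 0.0
```

```bash
python3 - <<'E'
from h import *
m=imaging.camera_model("wrist"); H=m["hand_eye"]; o=bot.get_obs(); p,d=imaging.camera("wrist")
print(o["ee_pos"],o["gripper_width"],o["force"])
v,u=np.mgrid[0:384,0:512]; z=d; Q=np.stack([(u-m["cx"])/m["fx"]*z,(v-m["cy"])/m["fy"]*z,z],-1)@H[:3,:3].T+H[:3,3]
dark=(p.max(-1)<60)&(d>0)&(abs(Q[...,0])<25)&(Q[...,2]>-100)
for s in(-1,1):
    k=dark&(s*Q[...,1]>15)&(abs(Q[...,1])<75)
    for v0 in range(205,262,5):
        r=k[v0]; 
        if r.any(): print(s,v0,Q[v0][r].round().min(0).astype(int),Q[v0][r].round().max(0).astype(int),np.where(r)[0][[0,-1]])
b=(abs(Q[...,0]-20)<8)&(abs(Q[...,1])>40)&(abs(Q[...,1])<70)&~dark; print("bench tool z",np.median(Q[...,2][b]))
E
```

```text
[672.05750266 -47.85984254   3.75857913] 0.9978041491899431 [0.60004708 0.2676654  0.41472972]
-1 220 [ 10 -53 -40] [ 11 -47 -38] [176 186]
-1 225 [  7 -53 -47] [ 11 -45 -38] [172 190]
-1 230 [  3 -53 -54] [ 11 -45 -38] [168 191]
-1 235 [  0 -53 -61] [ 11 -44 -37] [165 191]
-1 240 [ -3 -53 -67] [ 11 -45 -39] [161 191]
-1 245 [ -7 -54 -72] [ 11 -44 -38] [155 192]
-1 250 [ -9 -55 -77] [ 11 -44 -41] [150 191]
-1 255 [-10 -55 -83] [ 12 -44 -46] [145 189]
-1 260 [ -9 -55 -87] [ 12 -44 -52] [140 186]
1 220 [ 10  45 -40] [ 11  52 -38] [335 346]
1 225 [-11  43 -48] [11 69  3] [331 350]
1 230 [  4  43 -55] [ 12  51 -38] [331 353]
1 235 [  1  43 -61] [ 11  51 -39] [330 357]
1 240 [ -3  43 -67] [ 12  52 -39] [330 361]
1 245 [ -6  43 -73] [ 12  52 -38] [329 366]
1 250 [ -9  43 -78] [ 12  53 -41] [330 371]
1 255 [ -9  43 -82] [ 11  54 -46] [332 377]
1 260 [ -9  43 -87] [ 12  55 -52] [335 382]
bench tool z -140.35517799067023
```

The wrist depth shows the fingers really end about 38 mm short of the reported TCP (tips at tool z ≈ −38, handle top at −15). I'll go down by that much, with care, and check again.

arm_command(steps=[[[0,0,0.4],0],[[0,0,0.3],0],[[0,0,0.2],0],[[0,0,0.1],0],[[0,0,0.1],0],[[0,0,0],0],[[0,0,0],0],[[0,0,0],0],[[0,0,0],0],[[0,0,0],0]])

```text
time_s: 11.65
ee_pos: [672.1, -47.9, -29.2]
tcp_rot: [[-0.999, 0.036, 0.0], [0.036, 0.999, -0.0], [-0.0, -0.0, -1.0]]
force: [-0.2, 0.8, 0.6]
gripper_width: 1.0
finger_force: 0.0
```

```bash
cat >> h.py <<'E'
def tips():
    m=imaging.camera_model("wrist"); H=m["hand_eye"]; o=bot.get_obs(); p,d=imaging.camera("wrist")
    v,u=np.mgrid[0:384,0:512]; Q=np.stack([(u-m["cx"])/m["fx"]*d,(v-m["cy"])/m["fy"]*d,d],-1)@H[:3,:3].T+H[:3,3]
    for s in(-1,1):
        k=(p.max(-1)<60)&(d>0)&(Q[...,0]>8)&(Q[...,0]<14)&(s*Q[...,1]>42)&(abs(Q[...,1])<55)&(Q[...,2]>-100)
        zs=np.sort(Q[...,2][k]); print("finger",s,"lowest",zs[-8:].round(1))
    b=(abs(Q[...,0]-30)<10)&(abs(Q[...,1])>20)&(abs(Q[...,1])<60)&(p.min(-1)>90); print("bench tool z",np.median(Q[...,2][b]),"tcp",np.round(o["ee_pos"],1),"F",np.round(o["force"],1))
    return p,d,Q,o
E
python3 - <<'E'
from h import *
tips()
E
```

```text
finger -1 lowest [-37.6 -37.5 -37.3 -37.3 -37.3 -37.2 -36.9 -36.9]
finger 1 lowest [-37.1 -37.1 -37.  -37.  -36.9 -36.8 -36.7 -36.1]
bench tool z -29.020950335065365 tcp [672.1 -47.9 -29.2] F [-0.2  0.8  0.6]
```

arm_command(steps=[[[0,0,0.1],0],[[0,0,0.05],0],[[0,0,0],0],[[0,0,0],0],[[0,0,0],0],[[0,0,0],0],[[0,0,0],0],[[0,0,0],0],[[0,0,0],0],[[0,0,0],0]])

```text
time_s: 12.95
ee_pos: [672.1, -47.8, -33.8]
tcp_rot: [[-0.999, 0.036, 0.0], [0.036, 0.999, -0.0], [-0.0, -0.0, -1.0]]
force: [-0.1, -0.6, 0.0]
gripper_width: 1.001
finger_force: 0.0
```

arm_command(steps=[[[0,0,0],0],[[0,0,0],0],[[0,0,0],0],[[0,0,0],0],[[0,0,0],0],[[0,0,0],0],[[0,0,0],0],[[0,0,0],0],[[0,0,0],0],[[0,0,0],0]], fingers=0, force=55)

```text
time_s: 14.2
ee_pos: [672.1, -47.8, -33.7]
tcp_rot: [[-0.999, 0.036, 0.0], [0.036, 0.999, 0.0], [-0.0, 0.0, -1.0]]
force: [-0.5, 0.1, 0.4]
gripper_width: 0.27
finger_force: 55.0
```

The handle is gripped (24 mm). Now I lift, turn towards +y and move behind the can.

arm_command(steps=[[[0,0,-0.8],0],[[0,0,-0.8],1],[[0,0,-0.8],1],[[0,0,-0.8],1],[[0,0,-0.8],1],[[0,0,-0.8],1],[[0,0,-0.8],1],[[0,0,-0.8],1],[[0,0,-0.8],1],[[0,0,-0.8],1]])

```text
time_s: 15.45
ee_pos: [671.8, -47.2, 208.8]
tcp_rot: [[-0.271, 0.963, 0.001], [0.963, 0.271, 0.001], [0.0, 0.001, -1.0]]
force: [0.6, 0.4, -1.8]
gripper_width: 0.269
finger_force: 55.0
```

```bash
python3 - <<'E'
from h import *
m,R,c=pose("scene"); g=onz("scene",[(218.2,171.4)],0)[0]; u=(g-c)[:2]; u/=np.linalg.norm(u); print("can scene",g[:2]+33*u)
# top view: foot left/near end at crop px (530,305),(555,332)
m,R,c=pose("top"); print("top nadir",c)
p=cv2.imread("pics/top0.png"); hsv=cv2.cvtColor(p,cv2.COLOR_BGR2HSV)
d=np.load("pics/top0.npy"); 
m_=(hsv[...,2]<70); r=np.zeros_like(m_); r[205:232,315:345]=m_[205:232,315:345]
for cc in blobs(r,10): print(cv2.boundingRect(cc),cv2.minAreaRect(cc))
for q in [(145+530/3,120+305/3),(145+527/3,120+298/3),(145+540/3,120+325/3)]: 
    g=onz("top",[q],0)[0]; u=(g-c)[:2]; u/=np.linalg.norm(u); print("top",g[:2],"ctr if nearest",g[:2]+33*u)
plan((489,-452,206),86.5)
p,d,Q,o=tips()
k=(d>0)&(abs(Q[...,1])<80)
for v in range(225,384,15): print(v,[Q[v,u].round().astype(int).tolist() for u in (180,261,340)])
E
```

```text
can scene [ 486.20358722 -259.75313896]
top nadir [ 342.51942652    6.72890386 1204.17090765]
(321, 212, 15, 18) ((326.6478271484375, 222.03102111816406), (17.88201332092285, 10.934608459472656), 64.98310089111328)
top [ 485.50673829 -226.86041908] ctr if nearest [ 502.73548793 -255.00593712]
top [ 493.37178662 -223.55223526] ctr if nearest [ 511.45485071 -251.15663333]
top [ 463.19759315 -237.87532538] ctr if nearest [ 477.79824946 -267.46959569]
t 15.45 pos [671.8 -47.2 208.8] yaw 105.72 j7 4.9 F [ 0.6  0.4 -1.8]
shift [-11.338  -9.52    0.079] turn 2.402
finger -1 lowest []
finger 1 lowest []
bench tool z 208.86941533379144 tcp [671.8 -47.2 208.8] F [ 0.6  0.4 -1.8]
225 [[-103, -127, 208], [14, 0, -54], [-102, 125, 208]]
240 [[-124, -127, 200], [5, 0, -55], [-129, 128, 210]]
255 [[-152, -129, 201], [-5, 0, -55], [-157, 130, 210]]
270 [[33, -23, -129], [-15, 0, -55], [32, 23, -128]]
285 [[33, -21, -136], [-25, 0, -54], [32, 21, -135]]
300 [[31, -20, -140], [26, 0, -133], [32, 19, -141]]
315 [[28, -20, -141], [22, 0, -134], [27, 20, -140]]
330 [[23, -20, -141], [-307, 1, 209], [23, 20, -141]]
345 [[77, 0, -198], [-341, 1, 210], [18, 20, -141]]
360 [[18, -20, -145], [18, 0, -145], [19, 19, -146]]
375 [[22, -17, -152], [22, 0, -152], [23, 17, -153]]
```

arm_command(steps=[[[0,0,0],0.8],[[0,0,0],0.8],[[0,0,0],0.8],[[-0.8,-0.3,0],0],[[-0.8,-0.3,0],0],[[-0.8,-0.3,0],0],[[-0.8,-0.3,0],0],[[-0.8,-0.3,0],0],[[-0.8,-0.3,0],0],[[-0.8,-0.3,0],0]])

```text
time_s: 16.75
ee_pos: [599.0, -212.2, 206.9]
tcp_rot: [[0.054, 0.999, 0.0], [0.999, -0.054, 0.0], [0.0, 0.0, -1.0]]
force: [-0.3, 0.0, -1.4]
gripper_width: 0.267
finger_force: 55.0
```

arm_command(steps=[[[-0.8,-0.3,0],0],[[-0.8,-0.3,0],0],[[-0.8,-0.3,0],0],[[-0.8,-0.3,0],0],[[-0.8,-0.3,0],0],[[-0.8,-0.3,0],0],[[-0.8,-0.3,0],0],[[-0.8,-0.3,0],0],[[-0.8,-0.3,0],0],[[-0.2,0,0],0]])

```text
time_s: 18.0
ee_pos: [504.7, -430.5, 206.6]
tcp_rot: [[0.058, 0.998, -0.0], [0.998, -0.058, -0.001], [-0.001, -0.0, -1.0]]
force: [0.2, 0.3, -1.7]
gripper_width: 0.268
finger_force: 55.0
```

```bash
python3 - <<'E'
from h import *
plan((489,-452,-24),86.5)
o=bot.get_obs(); p,d=imaging.camera("wrist"); np.save("pics/w2.npy",{k:np.array(v) for k,v in o.items()},allow_pickle=True); cv2.imwrite("pics/w2.png",p[:,:,::-1])
s,_=imaging.camera("scene"); cv2.imwrite("pics/scene2.png",s[:,:,::-1])
b=cv2.resize(s[115:195,175:255],(400,400),interpolation=cv2.INTER_CUBIC); a=cv2.resize(p[:300,100:400],(400,400))
cv2.imwrite("pics/v2.png",np.hstack([a,b])[:,:,::-1])
E
```

```text
t 18.0 pos [ 504.7 -430.5  206.6] yaw 86.68 j7 26.0 F [ 0.2  0.3 -1.7]
shift [-0.741 -0.482  7.688] turn 0.022
```

View pics/v2.png

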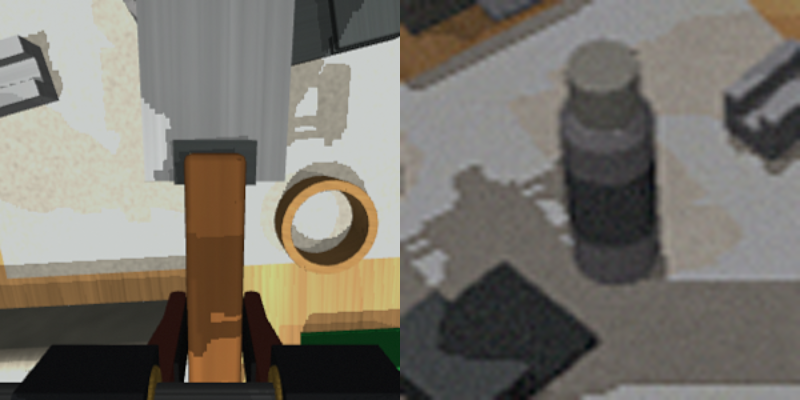

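The wrist view shows the scraper held straight, with its blade hiding the can. The scene crop gives the cap top centre at pixel (215.6,127.4) and the foot's lowest point at (218.4,171.6).

```bash
python3 - <<'E'
from h import *
print("cap",onz("scene",[(215.6,127.4)],200)[0])
m,R,c=pose("scene"); print(c)
for X in [(501,-255),(486,-260),(495,-258)]:
    t=np.linspace(0,2*np.pi,73)
    f=proj("scene",np.c_[X[0]+33*np.cos(t),X[1]+33*np.sin(t),0*t]); k=proj("scene",[(X[0],X[1],200)])
    print(X,"foot box",f.min(0).round(1),f.max(0).round(1),"cap",k.round(1))
# measured silhouette of the band in scene2
p=cv2.imread("pics/scene2.png"); 
for v in (160,166,170): print(v,p[v,205:240].max(-1).tolist())
o=np.load("pics/w1.npy",allow_pickle=True).item()
# triangulate foot in wrist w1 silhouette sides
for X in [(501,-255),(486,-260),(495,-258)]:
    t=np.linspace(0,2*np.pi,73); f=proj("wrist",np.c_[X[0]+33*np.cos(t),X[1]+33*np.sin(t),0*t],o); print("w1 foot xmax",f[f[:,0].argmax()].round(1), "y range",f[:,1].min().round(1),f[:,1].max().round(1))
print([cv2.imread("pics/w1.png")[117,180:200].max(-1).tolist()])
E
```

```text
cap [ 484.69119388 -256.32968221  200.        ]
[1007.8476718   621.09868768 1281.75542792]
(501, -255) foot box [206.1 160.1] [224.  174.2] cap [[211.7 129.8]]
(486, -260) foot box [208.7 157.4] [226.5 171.4] cap [[214.7 126.9]]
(495, -258) foot box [207.  158.8] [224.9 172.9] cap [[212.7 128.4]]
160 [107, 116, 108, 93, 56, 33, 44, 42, 45, 45, 44, 43, 46, 37, 43, 45, 44, 36, 35, 41, 40, 73, 124, 149, 147, 145, 146, 145, 148, 142, 147, 145, 143, 144, 140]
166 [107, 105, 110, 110, 88, 55, 63, 69, 63, 69, 65, 65, 64, 65, 63, 63, 60, 67, 59, 56, 49, 65, 83, 125, 149, 140, 146, 144, 148, 145, 148, 142, 141, 145, 146]
170 [105, 107, 106, 105, 105, 107, 98, 81, 68, 65, 56, 66, 63, 62, 64, 58, 54, 61, 64, 68, 88, 88, 95, 126, 157, 158, 153, 152, 153, 154, 154, 156, 157, 152, 155]
w1 foot xmax [190.8 120.6] y range 99.8 138.6
w1 foot xmax [187.  111.8] y range 90.7 130.1
w1 foot xmax [188.7 117.1] y range 96.2 135.2
[[26, 28, 26, 26, 33, 45, 47, 46, 45, 43, 52, 117, 127, 125, 124, 123, 124, 125, 127, 127]]
```

arm_command(steps=[[[-0.7,-0.8,0],0],[[0,0,0.9],0],[[0,0,1],0],[[0,0,1],0],[[0,0,1],0],[[0,0,1],0],[[0,0,1],0],[[0,0,1],0],[[0,0,0.6],0],[[0,0,0.2],0]])

```text
time_s: 19.35
ee_pos: [481.2, -447.3, -25.5]
tcp_rot: [[0.056, 0.998, -0.001], [0.998, -0.056, 0.001], [0.001, -0.001, -1.0]]
force: [-1.0, 0.6, -0.8]
gripper_width: 0.267
finger_force: 55.0
```

```bash
python3 - <<'E'
from h import *
plan((481,-449,-25),86.5)
p,d,Q,o=tips()
# blade and handle heights in tool frame
for v in (20,60,100,130,160,200): print(v,Q[v,261].round(1).tolist(),Q[v,230].round(1).tolist(),Q[v,295].round(1).tolist(),p[v,261].tolist())
s,_=imaging.camera("scene"); t,_=imaging.camera("top"); cv2.imwrite("pics/scene3.png",s[:,:,::-1])
b=cv2.resize(s[115:195,175:255],(400,400),interpolation=cv2.INTER_CUBIC); a=cv2.resize(t[180:260,280:360],(400,400),interpolation=cv2.INTER_CUBIC)
cv2.imwrite("pics/v3.png",np.hstack([a,b])[:,:,::-1])
E
```

```text
t 19.35 pos [ 481.2 -447.3  -25.5] yaw 86.81 j7 24.5 F [-1.   0.6 -0.8]
shift [-0.057 -0.003 -0.018] turn 0.038
finger -1 lowest []
finger 1 lowest []
bench tool z -25.251433033003366 tcp [ 481.2 -447.3  -25.5] F [-1.   0.6 -0.8]
20 [120.0, 0.3, -35.9] [119.8, -15.6, -36.5] [119.8, 17.7, -36.8] [126, 128, 127]
60 [101.0, 0.3, -36.5] [101.0, -16.1, -37.0] [101.1, 18.4, -36.5] [125, 127, 127]
100 [80.8, 0.4, -36.8] [80.7, -16.7, -37.4] [80.8, 19.2, -36.5] [124, 126, 125]
130 [66.0, 0.4, -54.5] [64.9, -16.7, -42.1] [64.6, 19.6, -37.6] [116, 74, 37]
160 [50.8, 0.4, -55.6] [44.9, -19.2, -24.1] [45.2, 21.7, -25.7] [115, 73, 39]
200 [28.5, 0.4, -54.1] [18.5, -19.9, -24.9] [18.7, 22.7, -25.5] [93, 59, 30]
```

View pics/v3.png

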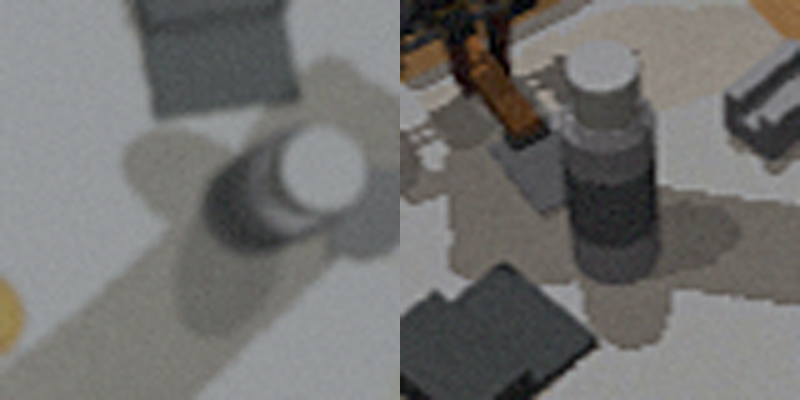

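The top crop shows the cap centre at pixel (344.4,213.6), and in the scene crop it is still at (215.6,127.4). The blade sits just behind the can.

```bash
python3 - <<'E'
from h import *
print("top cap",onz("top",[(344.4,213.6)],200)[0]); print(tri([("top",(344.4,213.6)),("scene",(215.6,127.2))]))
print("blade corner seen top", onz("top",[(280+345/5,180+256/5)],11)[0])
E
```

```text
top cap [ 486.63305    -253.06773481  200.        ]
(array([ 486.34434712, -252.26378565,  205.1543077 ]), [np.float64(0.6681543979569632), np.float64(0.6681543979570136)])
blade corner seen top [ 454.79025687 -315.88507105   11.        ]
```

```bash
cat >> h.py <<'E'
def cloud(name):
    o=bot.get_obs(); p,d=imaging.camera(name); m,R,c=pose(name,o); v,u=np.mgrid[0:384,0:512]
    return p,d,np.stack([(u-m["cx"])/m["fx"]*d,(v-m["cy"])/m["fy"]*d,d],-1)@R.T+c
def can(x,y,r=60,names=("top","scene")):
    for n in names:
        p,d,Q=cloud(n); k=(d>0)&(np.hypot(Q[...,0]-x,Q[...,1]-y)<r)&(Q[...,2]>150)&(Q[...,2]<230)&(p.max(-1)-p.min(-1)<40)
        top=k&(Q[...,2]>192)
        if top.sum()>5:
            q=Q[top]; print(n,"cap top",np.median(q,0).round(1),"box mid",((q.min(0)+q.max(0))/2).round(1),"span",np.ptp(q,0).round(1),top.sum())
E
python3 - <<'E'
from h import *
can(487,-254)
E
```

```text
top cap top [ 485.5 -252.2  199. ] box mid [ 485.9 -252.9  198.3] span [46.2 46.6 12.6] 232
scene cap top [ 488.6 -250.7  201.6] box mid [ 487.8 -254.   200.3] span [49.3 51.5 16.4] 146
```

arm_command(steps=[[[0.2,0,0],0],[[0.2,0,0],0],[[0.2,0,0],0],[[0.2,0,0],0],[[0.2,0,0],0],[[0.3,0,0],0],[[0.3,0,0],0],[[0.3,0,0],0],[[0.3,0,0],0],[[0.2,0,0],0]])

```text
time_s: 20.85
ee_pos: [485.0, -375.9, -24.7]
tcp_rot: [[0.057, 0.998, -0.0], [0.998, -0.057, 0.0], [0.0, -0.0, -1.0]]
force: [-0.8, -3.2, -0.4]
gripper_width: 0.263
finger_force: 55.0
```

```bash
python3 - <<'E'
from h import *
plan((507,15,-25),86.8); can(490,-215)
E
```

```text
t 20.85 pos [ 485.  -375.9  -24.7] yaw 86.76 j7 18.4 F [-0.8 -3.2 -0.4]
shift [ 1.305e+01 -6.000e-03  1.000e-02] turn -0.006
top cap top [ 487.1 -201.3  199. ] box mid [ 487.1 -203.1  198.6] span [46.2 49.1 12.2] 230
scene cap top [ 489.8 -199.5  201.3] box mid [ 488.6 -200.4  201.1] span [47.3 47.6 18. ] 156
```

arm_command(steps=[[[0.3,0,0],0],[[0.4,0,0],0],[[0.4,0,0],0],[[0.4,0,0],0],[[0.4,0,0],0],[[0.4,0,0],0],[[0.4,0,0],0],[[0.4,0,0],0],[[0.4,0,0],0],[[0.4,0,0],0]])

```text
time_s: 22.2
ee_pos: [491.7, -259.1, -24.7]
tcp_rot: [[0.057, 0.998, -0.0], [0.998, -0.057, -0.0], [-0.0, -0.0, -1.0]]
force: [0.0, -3.2, -2.4]
gripper_width: 0.27
finger_force: 55.0
```

arm_command(steps=[[[0.4,0,0],0],[[0.4,0,0],0],[[0.4,0,0],0],[[0.4,0,0],0],[[0.4,0,0],0],[[0.4,0,0],0],[[0.4,0,0],0],[[0.4,0,0],0],[[0.3,0,0],0],[[0.2,0,0],0]])

```text
time_s: 23.45
ee_pos: [498.0, -148.4, -24.8]
tcp_rot: [[0.057, 0.998, -0.0], [0.998, -0.057, 0.0], [0.0, -0.0, -1.0]]
force: [-0.5, -3.1, -1.1]
gripper_width: 0.27
finger_force: 55.0
```

```bash
python3 - <<'E'
from h import *
plan((507,30,-25),86.8); can(500,36)
E
```

```text
t 23.45 pos [ 498.  -148.4  -24.8] yaw 86.75 j7 -4.8 F [-0.5 -3.1 -1.1]
shift [ 5.954 -0.037  0.008] turn -0.006
top cap top [500.4  24.6 199.3] box mid [501.2  24.8 198.2] span [47.3 46.1 10.5] 226
scene cap top [502.9  26.9 201.4] box mid [500.6  24.5 200.3] span [49.  49.2 15.5] 180
```

arm_command(steps=[[[0.3,0,0],0],[[0.4,0,0],0],[[0.4,0,0],0],[[0.4,0,0],0],[[0.4,0,0],0],[[0.4,0,0],0],[[0.4,0,0],0],[[0.4,0,0],0],[[0.4,0,0],0],[[0.4,0,0],0]])

```text
time_s: 24.8
ee_pos: [504.6, -31.5, -24.8]
tcp_rot: [[0.057, 0.998, -0.0], [0.998, -0.057, -0.0], [-0.0, -0.0, -1.0]]
force: [-0.1, -2.7, -1.6]
gripper_width: 0.272
finger_force: 55.0
```

arm_command(steps=[[[0.4,0,0],0],[[0.4,0,0],0],[[0.4,0,0],0],[[0.3,0,0],0],[[0.2,0,0],0],[[0.2,0,0],0],[[0.1,0,0],0],[[0.1,0,0],0],[[0,0,0],0],[[-0.3,0,0],0]])

```text
time_s: 26.05
ee_pos: [508.0, 22.6, -24.7]
tcp_rot: [[0.056, 0.998, 0.001], [0.998, -0.056, 0.001], [0.001, 0.001, -1.0]]
force: [-0.0, 0.6, -0.8]
gripper_width: 0.266
finger_force: 55.0
```

```bash
python3 - <<'E'
from h import *
plan((507,30,-25),86.8); can(512,204)
for n in ("top","scene"):
    p,d,Q=cloud(n); k=(p.max(-1)<75)&(abs(Q[...,0]-662)<75)&(abs(Q[...,1]-230)<85)
    kb=k&(Q[...,2]>222)&(Q[...,2]<252); f=k&(Q[...,2]>15)&(Q[...,2]<32)
    for nm,kk in(("bar",kb),("fence",f)):
        q=Q[kk]; 
        if len(q)>10: print(n,nm,len(q),q.mean(0).round(1),"rect",cv2.minAreaRect(q[:,:2].astype(np.float32)))
E
```

```text
t 26.05 pos [508.   22.6 -24.7] yaw 86.81 j7 -24.0 F [-0.   0.6 -0.8]
shift [ 0.244 -0.047  0.012] turn 0.002
top cap top [510.4 202.7 199.6] box mid [510.7 203.3 199.3] span [46.7 46.5 13.7] 224
scene cap top [513.2 204.4 200.9] box mid [512.5 202.3 200.1] span [46.3 48.9 15.4] 214
scene bar 133 [662.9 230.2 239.8] rect ((662.3394165039062, 229.68634033203125), (8.43593692779541, 109.26807403564453), 9.938882827758789)
scene fence 105 [678.5 226.5  21.2] rect ((667.7742309570312, 230.6339874267578), (66.46619415283203, 108.59026336669922), 10.613051414489746)
```

arm_command(steps=[[[0,-0.7,0],0],[[0,-0.8,0],0],[[0,-0.8,0],0],[[0,-0.8,0],0],[[0,-0.7,0],0],[[0,-0.5,0],0],[[0.2,0,0],0],[[0.3,0,0],0],[[0.3,0,0],0],[[0.2,0,0],0]])

```text
time_s: 27.5
ee_pos: [381.2, 60.0, -24.8]
tcp_rot: [[0.056, 0.998, 0.0], [0.998, -0.056, 0.0], [0.0, 0.0, -1.0]]
force: [-0.3, -0.9, -1.4]
gripper_width: 0.269
finger_force: 55.0
```

arm_command(steps=[[[0,0,0],0.9],[[0,0,0],1],[[0,0,0],1],[[0,0,0],1],[[0,0,0],1],[[0,0,0],1],[[0,0,0],1],[[0,0,0],1],[[0,0,0],1],[[0,0,0],0.7]])

```text
time_s: 28.75
ee_pos: [380.8, 59.4, -24.8]
tcp_rot: [[0.986, 0.169, -0.0], [0.169, -0.986, -0.0], [-0.0, 0.0, -1.0]]
force: [-0.2, -0.3, -1.4]
gripper_width: 0.268
finger_force: 55.0
```

```bash
python3 - <<'E'
from h import *
plan((345,100,-25),10); plan((331,171,-25),10)
E
```

```text
t 28.75 pos [380.8  59.4 -24.8] yaw 9.73 j7 -93.4 F [-0.2 -0.3 -1.4]
shift [-0.948 -1.537  0.006] turn -0.034
t 28.75 pos [380.8  59.4 -24.8] yaw 9.73 j7 -93.4 F [-0.2 -0.3 -1.4]
shift [-1.008 -3.948  0.006] turn -0.034
```

arm_command(steps=[[[-0.3,-0.4,0],0],[[-0.3,-0.4,0],0],[[-0.3,-0.4,0],0],[[-0.1,-0.4,0],0],[[0,-0.5,0],0],[[0,-0.5,0],0],[[0,-0.5,0],0],[[0,-0.5,0],0],[[0,-0.3,0],0],[[0,0,0],0]])

```text
time_s: 30.0
ee_pos: [330.8, 169.8, -24.8]
tcp_rot: [[0.985, 0.174, 0.0], [0.174, -0.985, 0.0], [0.0, -0.0, -1.0]]
force: [-0.2, 0.2, -1.3]
gripper_width: 0.269
finger_force: 55.0
```

```bash
python3 - <<'E'
from h import *
plan((493.5-2,199.9,-25),9.9); can(511,203)
o=bot.get_obs(); R=np.array(o["tcp_rot"]); print("can in tool",R.T@(np.array([511.5,203.2,0])-o["ee_pos"]), "parked can in tool", R.T@(np.array([657.5+6.9,229+1.2,0])-o["ee_pos"]))
E
```

```text
t 30.0 pos [330.8 169.8 -24.8] yaw 10.04 j7 -111.7 F [-0.2  0.2 -1.3]
shift [ 5.45  -0.055  0.009] turn 0.017
top cap top [510.2 202.9 199.2] box mid [510.7 203.3 199.3] span [46.9 46.5 12. ] 226
scene cap top [513.8 204.2 201.2] box mid [511.9 202.8 199.4] span [47.5 47.  14.8] 214
can in tool [183.91489725  -2.70830168 -24.83604078] parked can in tool [339.18038404  -2.9026834  -24.86479645]
```

arm_command(steps=[[[0.2,0,0],0],[[0.2,0,0],0],[[0.3,0,0],0],[[0.4,0,0],0],[[0.4,0,0],0],[[0.4,0,0],0],[[0.4,0,0],0],[[0.4,0,0],0],[[0.3,0,0],0],[[0.2,0,0],0]])

```text
time_s: 31.35
ee_pos: [426.0, 185.7, -24.8]
tcp_rot: [[0.985, 0.172, -0.0], [0.172, -0.985, -0.0], [-0.0, 0.0, -1.0]]
force: [-4.0, 0.7, -0.6]
gripper_width: 0.272
finger_force: 55.0
```

```bash
python3 - <<'E'
from h import *
plan((491.5,199.9,-25),9.9); can(600,218)
E
```

```text
t 31.35 pos [426.  185.7 -24.8] yaw 9.92 j7 -106.6 F [-4.   0.7 -0.6]
shift [ 2.231 -0.092  0.006] turn 0.002
top cap top [592.9 214.4 199.4] box mid [593.8 215.  198.4] span [48.1 47.8 10.9] 220
scene cap top [596.9 215.7 201. ] box mid [596.  214.2 200.1] span [49.1 47.9 14.4] 233
```

arm_command(steps=[[[0.2,-0.02,0],0],[[0.2,-0.02,0],0],[[0.2,-0.02,0],0],[[0.2,-0.02,0],0],[[0.2,-0.02,0],0],[[0.2,-0.02,0],0],[[0.2,0,0],0],[[0.2,0,0],0],[[0.2,0,0],0],[[0.1,0,0],0]])

```text
time_s: 32.7
ee_pos: [481.5, 199.1, -24.8]
tcp_rot: [[0.985, 0.172, 0.0], [0.172, -0.985, 0.0], [0.0, -0.0, -1.0]]
force: [-2.6, 0.1, -0.7]
gripper_width: 0.271
finger_force: 55.0
```

```bash
python3 - <<'E'
from h import *
plan((491.5,199.9,-25),9.9); can(652,228)
E
```

```text
t 32.7 pos [481.5 199.1 -24.8] yaw 9.92 j7 -104.8 F [-2.6  0.1 -0.7]
shift [0.332 0.029 0.008] turn 0.003
top cap top [649.5 225.7 199.4] box mid [648.2 229.8 211.5] span [ 44.9 110.1  36.7] 232
scene cap top [657.7 227.8 201. ] box mid [650.9 230.  211. ] span [ 47.3 109.   37.9] 228
```

arm_command(steps=[[[0.1,0,0],0],[[0.1,0,0],0],[[0.1,0,0],0],[[0.05,0,0],0],[[0,0,0],0],[[0,0,0],0],[[0,0,0],0],[[0,0,0],0],[[0,0,0],0],[[0,0,0],0]])

```text
time_s: 34.05
ee_pos: [491.7, 200.9, -24.6]
tcp_rot: [[0.985, 0.172, 0.001], [0.172, -0.985, 0.0], [0.001, -0.0, -1.0]]
force: [-0.3, -0.2, -1.8]
gripper_width: 0.272
finger_force: 55.0
```

arm_command(steps=[[[0.03,0,0],0],[[0.03,0,0],0],[[0.03,0,0],0],[[0,0,0],0],[[0,0,0],0],[[0,0,0],0],[[0,0,0],0],[[0,0,0],0],[[0,0,0],0],[[0,0,0],0]])

```text
time_s: 35.3
ee_pos: [494.1, 201.3, -24.8]
tcp_rot: [[0.985, 0.172, 0.0], [0.172, -0.985, 0.0], [0.0, 0.0, -1.0]]
force: [-3.0, -1.3, -1.4]
gripper_width: 0.265
finger_force: 55.0
```

arm_command(steps=[[[0.04,0,0],0],[[0.04,0,0],0],[[0.04,0,0],0],[[0.02,0,0],0],[[0,0,0],0],[[0,0,0],0],[[0,0,0],0],[[0,0,0],0],[[0,0,0],0],[[0,0,0],0]])

```text
time_s: 36.55
ee_pos: [495.0, 201.3, -25.4]
tcp_rot: [[0.985, 0.173, -0.005], [0.173, -0.985, -0.002], [-0.006, 0.001, -1.0]]
force: [-10.7, -1.8, 3.5]
gripper_width: 0.27
finger_force: 55.0
```

```bash
python3 - <<'E'
from h import *
plan((491.5,199.9,-25),9.9)
for n in ("top","scene"):
    p,d,Q=cloud(n); k=(d>0)&(np.hypot(Q[...,0]-662,Q[...,1]-230)<45)&(Q[...,2]>150)&(Q[...,2]<212)&(p.max(-1)-p.min(-1)<40)&(p.max(-1)>80)
    q=Q[k]; print(n,np.median(q,0).round(1),((q.min(0)+q.max(0))/2).round(1),np.ptp(q,0).round(1),k.sum())
E
```

```text
t 36.55 pos [495.  201.3 -25.4] yaw 9.96 j7 -104.2 F [-10.7  -1.8   3.5]
shift [-0.124  0.025 -0.011] turn 0.007
top [651.9 223.5 193.6] [659.8 229.5 177.5] [55.2 59.1 54.8] 306
scene [672.2 235.7 198.5] [665.5 230.  179.2] [61.5 58.4 58. ] 322
```

The force rose to about 11 N and the blade stopped, so the can is against the back fence. I back off, lift and carry the scraper to the holder.

arm_command(steps=[[[-0.2,0,0],0],[[-0.4,0,0],0],[[-0.5,0,0],0],[[-0.4,0,0],0],[[0,0,-0.7],0],[[0,0,-0.9],0],[[0,0,-0.9],0],[[0,0.5,-0.5],0],[[-0.2,0.9,0],0],[[-0.2,1,0],0]])

```text
time_s: 37.9
ee_pos: [454.0, 119.6, 65.2]
tcp_rot: [[0.985, 0.173, 0.0], [0.173, -0.985, -0.0], [0.0, 0.0, -1.0]]
force: [-0.0, -0.1, -1.5]
gripper_width: 0.268
finger_force: 55.0
```

arm_command(steps=[[[-0.2,1,0],0],[[-0.2,1,0],0],[[-0.2,1,0],0],[[-0.2,1,0],0],[[-0.2,1,0],0],[[-0.2,1,0],0],[[-0.2,1,0],0],[[-0.2,1,0],0],[[-0.2,1,0],0],[[-0.2,1,0],0]])

```text
time_s: 39.15
ee_pos: [445.7, -186.4, 64.9]
tcp_rot: [[0.985, 0.171, -0.001], [0.171, -0.985, -0.0], [-0.001, 0.0, -1.0]]
force: [1.2, -0.0, -1.0]
gripper_width: 0.266
finger_force: 55.0
```

```bash
python3 - <<'E'
from h import *
plan((448.6,-256,20),10)
p,d,Q=cloud("top"); k=(d>0)&(np.hypot(Q[...,0]-662,Q[...,1]-230)<45)&(Q[...,2]>192)&(Q[...,2]<212)&(p.max(-1)-p.min(-1)<40)&(p.max(-1)>80); print(np.median(Q[k],0))
E
```

```text
t 39.15 pos [ 445.7 -186.4   64.9] yaw 9.87 j7 -57.0 F [ 1.2 -0.  -1. ]
shift [-0.303  2.302  1.497] turn -0.016
[658.64670473 227.37191897 199.33603348]
```

arm_command(steps=[[[-0.1,0.5,0],0],[[-0.1,0.6,0.3],0],[[-0.1,0.6,0.4],0],[[0,0.4,0.4],0],[[0,0.2,0.3],0],[[0,0,0.1],0],[[0,0,0],0],[[0,0,0],0],[[0,0,0],0],[[0,0,0],0]])

```text
time_s: 40.45
ee_pos: [450.3, -254.1, 20.5]
tcp_rot: [[0.985, 0.173, 0.001], [0.173, -0.985, -0.0], [0.0, 0.0, -1.0]]
force: [-0.4, 0.7, -1.3]
gripper_width: 0.27
finger_force: 55.0
```

```bash
python3 - <<'E'
from h import *
plan((448.6,-256,-19),10)
o=bot.get_obs(); p,d,W=cloud("wrist"); T=(W-o["ee_pos"])@np.array(o["tcp_rot"])
np.savez("pics/w5.npz",p=p,W=W,T=T)
dark=(p.max(-1)<85)&(d>0)&(W[...,2]>3)&(W[...,2]<45)&(T[...,0]>60)
for lo,hi in((5,15),(30,40)):
    k=dark&(W[...,2]>lo)&(W[...,2]<hi); q=T[k]
    if len(q)>10: print(lo,len(q),"tool x",np.percentile(q[:,0],[1,50,99]).round(1),"tool y",q[:,1].min().round(1),q[:,1].max().round(1))
bl=(p.min(-1)>70)&(T[...,2]>-42)&(T[...,2]<-30)&(T[...,0]>70); q=T[bl]; print("blade",len(q),"x max",q[:,0].max(),"y",np.percentile(q[:,1],[1,99]),"z",np.median(q[:,2]))
for n in ("scene","top"):
    p,d,Q=cloud(n); k=(p.max(-1)<85)&(np.hypot(Q[...,0]-616,Q[...,1]+227)<95)
    for lo,hi in((28,42),):
        q=Q[k&(Q[...,2]>lo)&(Q[...,2]<hi)]
        if len(q)>20: r=cv2.minAreaRect(q[:,:2].astype(np.float32)); print(n,lo,len(q),r)
E
```

```text
t 40.45 pos [ 450.3 -254.1   20.5] yaw 9.94 j7 -47.6 F [-0.4  0.7 -1.3]
shift [-0.067  0.054  1.317] turn -0.007
5 2547 tool x [104.4 124.8 144.7] tool y -44.9 178.6
blade 13047 x max 129.98857807276073 y [-28.64576326  30.18735065] z -36.69928818936246
scene 28 446 ((646.5763549804688, -221.77450561523438), (67.81538391113281, 101.91047668457031), 9.051955223083496)
top 28 64 ((642.2608642578125, -220.2887725830078), (59.64351272583008, 93.34851837158203), 9.935115814208984)
```

```bash
python3 - <<'E'
from h import *
z=np.load("pics/w5.npz"); p,W,T=z["p"],z["W"],z["T"]
k=(p.max(-1)<85)&(W[...,2]>5)&(W[...,2]<15)&(abs(T[...,1])<75)
for x in (112,118,124,130,136,142):
    q=T[k&(abs(T[...,0]-x)<1.5)]
    if len(q): y=np.sort(q[:,1]); print(x,len(y),y[0].round(1),y[-1].round(1))
q=T[k]; y=q[:,1]
for lo in range(-56,60,8):
    s=q[(y>lo)&(y<lo+8)]; 
    if len(s)>5: print("y",lo+4,"front x",np.percentile(s[:,0],2).round(1),"z",np.median(s[:,2]).round(1))
E
```

```text
112 147 -44.5 54.8
118 148 -44.2 55.0
124 150 -44.5 54.6
130 149 -44.7 55.0
136 161 -44.3 54.9
142 161 -44.8 54.9
y -44 front x 105.7 z 11.5
y -36 front x 105.6 z 11.5
y -20 front x -104.4 z 7.8
y -12 front x -104.8 z 8.2
y -4 front x -105.1 z 8.2
y 4 front x -104.9 z 8.3
y 12 front x -104.4 z 8.1
y 20 front x -104.6 z 7.5
y 28 front x -104.6 z 7.5
y 44 front x 105.6 z 11.6
y 52 front x 105.7 z 11.6
```

The wrist depth shows the lip centred 4.4 mm to the blade's side and the yaw aligned. I correct sideways and lower to slot height, then insert about 88 mm.

arm_command(steps=[[[0,0.1,0],0],[[0,0.05,0.3],0],[[0,0,0.4],0],[[0,0,0.4],0],[[0,0,0.2],0],[[0,0,0.06],0],[[0,0,0],0],[[0,0,0],0],[[0,0,0],0],[[0,0,0],0]])

```text
time_s: 41.85
ee_pos: [451.0, -258.6, -20.3]
tcp_rot: [[0.985, 0.172, 0.0], [0.172, -0.985, -0.0], [0.0, 0.0, -1.0]]
force: [-0.3, 0.7, -2.0]
gripper_width: 0.27
finger_force: 55.0
```

```bash
python3 - <<'E'
from h import *
plan((448.6,-256,-20.2),10)
o=bot.get_obs(); p,d,W=cloud("wrist"); T=(W-o["ee_pos"])@np.array(o["tcp_rot"])
k=(p.max(-1)<85)&(W[...,2]>4)&(W[...,2]<15)&(abs(T[...,1])<75)&(T[...,0]>90)
for x in (112,118,124):
    y=np.sort(T[k&(abs(T[...,0]-x)<1.5)][:,1]); 
    if len(y): print(x,len(y),y[0].round(1),y[-1].round(1))
print("lip z",np.median(T[k][:,2]),"front",np.percentile(T[k][:,0],2))
bl=(p.min(-1)>70)&(T[...,2]>-42)&(T[...,2]<-30)&(T[...,0]>70)&(abs(T[...,1])<40); q=T[bl]
for x in (80,95,110,120): s=q[abs(q[:,0]-x)<2]; print("blade",x,np.percentile(s[:,1],[1,99]).round(1),np.median(s[:,2]).round(1))
E
```

```text
t 41.85 pos [ 451.  -258.6  -20.3] yaw 9.93 j7 -45.9 F [-0.3  0.7 -2. ]
shift [-0.063 -0.1   -0.005] turn -0.009
112 402 -48.9 50.3
118 407 -49.3 50.5
124 422 -48.7 50.4
lip z -29.313187962875098 front 105.48213363476368
blade 80 [-28.3  29.9] -36.7
blade 95 [-28.7  30.2] -36.6
blade 110 [-33.   35.4] -36.6
blade 120 [-34.   34.1] -36.6
```

arm_command(steps=[[[0.2,0,0],0],[[0.3,0,0],0],[[0.3,0,0],0],[[0.3,0,0],0],[[0.3,0,0],0],[[0.3,0,0],0],[[0.3,0,0],0],[[0.3,0,0],0],[[0.2,0,0],0],[[0.1,0,0],0]])

```text
time_s: 43.15
ee_pos: [528.0, -245.0, -20.6]
tcp_rot: [[0.985, 0.173, -0.0], [0.173, -0.985, 0.0], [-0.0, -0.0, -1.0]]
force: [-0.9, -0.3, -1.0]
gripper_width: 0.268
finger_force: 55.0
```

arm_command(steps=[[[0.1,0,0],0],[[0.1,0,0],0],[[0.06,0,0],0],[[0.04,0,0],0],[[0,0,0],0],[[0,0,0],0],[[0,0,0],0],[[0,0,0],0],[[0,0,0],0],[[0,0,0],0]])

```text
time_s: 44.4
ee_pos: [536.5, -243.6, -20.6]
tcp_rot: [[0.985, 0.172, -0.0], [0.172, -0.985, -0.0], [-0.0, -0.0, -1.0]]
force: [0.1, -0.1, -1.2]
gripper_width: 0.269
finger_force: 55.0
```

arm_command(steps=[[[0.04,0,0],0],[[0.04,0,0],0],[[0.04,0,0],0],[[0,0,0],0],[[0,0,0],0],[[0,0,0],0],[[0,0,0],0],[[0,0,0],0],[[0,0,0],0],[[0,0,0],0]])

```text
time_s: 45.65
ee_pos: [537.0, -243.6, -21.1]
tcp_rot: [[0.985, 0.171, -0.005], [0.171, -0.985, 0.0], [-0.005, -0.001, -1.0]]
force: [-8.2, -1.5, 1.1]
gripper_width: 0.271
finger_force: 55.0
```

The blade has hit the slot's back (8 N). I lower it onto the lip and let go.

arm_command(steps=[[[0,0,0.05],0],[[0,0,0.04],0],[[0,0,0],0],[[0,0,0],0],[[0,0,0],0],[[0,0,0],0],[[0,0,0],0],[[0,0,0],0],[[0,0,0],0],[[0,0,0],0]])

```text
time_s: 46.9
ee_pos: [537.0, -243.7, -23.8]
tcp_rot: [[0.985, 0.171, -0.005], [0.171, -0.985, 0.0], [-0.005, -0.001, -1.0]]
force: [-8.8, -1.5, 2.1]
gripper_width: 0.269
finger_force: 55.0
```

arm_command(steps=[[[0,0,0],0],[[0,0,0],0],[[0,0,0],0],[[0,0,0],0],[[0,0,0],0],[[0,0,0],0],[[0,0,0],0],[[0,0,0],0],[[0,0,0],0],[[0,0,0],0]], fingers=0.7)

```text
time_s: 48.15
ee_pos: [540.1, -243.0, -23.2]
tcp_rot: [[0.985, 0.172, 0.0], [0.172, -0.985, -0.0], [0.0, 0.0, -1.0]]
force: [0.0, 0.3, -0.2]
gripper_width: 0.704
finger_force: 0.0
```

arm_command(steps=[[[0,0,-0.2],0],[[0,0,-0.4],0],[[0,0,-0.8],0],[[0,0,-0.8],0],[[0,0,-0.8],0],[[0,0,-0.8],0],[[0,0,-0.8],0],[[0,0,-0.5],0],[[0,0,0],0],[[0,0,0],0]])

```text
time_s: 49.4
ee_pos: [539.6, -242.7, 129.0]
tcp_rot: [[0.985, 0.172, -0.001], [0.172, -0.985, 0.0], [-0.001, -0.001, -1.0]]
force: [-0.4, 0.2, -0.5]
gripper_width: 0.701
finger_force: 0.0
```

```bash
python3 - <<'E'
from h import *
o=bot.get_obs(); p,d,W=cloud("wrist"); T=(W-o["ee_pos"])@np.array(o["tcp_rot"]); print(o["time_s"],o["ee_pos"],o["gripper_width"])
hsv=cv2.cvtColor(p,cv2.COLOR_RGB2HSV); hd=np.array([616,-226.5]); u=np.array([np.cos(np.radians(10)),np.sin(np.radians(10))]); n=np.array([-u[1],u[0]])
k=(hsv[...,1]>100)&(hsv[...,0]<20)&(d>0)&(W[...,2]>15)&(W[...,2]<50)&(np.hypot(W[...,0]-540,W[...,1]+240)<110)
q=W[k]; a=(q[:,:2]-hd)@u; b=(q[:,:2]-hd)@n; print("handle holder-x",np.percentile(a,[1,99]).round(1),"y",np.percentile(b,[1,99]).round(1),"z",np.median(q[:,2]),"px y-range",np.where(k)[0].min(),np.where(k)[0].max(),"n",k.sum())
i=a>np.percentile(a,80); j=a<np.percentile(a,20); print("z ends",np.median(q[i,2]),np.median(q[j,2]),"y ends",np.median(b[i]),np.median(b[j]))
kb=(p.max(-1)<85)&(W[...,2]>29)&(W[...,2]<42)&(d>0); qq=W[kb]; aa=(qq[:,:2]-hd)@u; print("block front",np.percentile(aa[(abs(aa)<80)],[1,5]).round(1))
kl=(p.max(-1)<85)&(W[...,2]>4)&(W[...,2]<15)&(d>0); qq=W[kl]; aa=(qq[:,:2]-hd)@u;bb=(qq[:,:2]-hd)@n; s=(abs(bb)<48)&(abs(bb)>20)&(abs(aa)<80); print("lip",np.percentile(aa[s],[1,99]).round(1))
for nm in("top","scene"):
    p,d,Q=cloud(nm); k=(d>0)&(np.hypot(Q[...,0]-662,Q[...,1]-230)<45)&(Q[...,2]>192)&(Q[...,2]<212)&(p.max(-1)-p.min(-1)<40)&(p.max(-1)>80); print(nm,"cap",np.median(Q[k],0).round(1))
E
```

```text
49.4 [ 539.59938382 -242.69564149  129.03418182] 0.7010547658550199
handle holder-x [-111.5   -7.5] y [-15.4   7.7] z 30.89982877830107 px y-range 113 210 n 2107
z ends 30.806910857234925 30.893620999393193 y ends -3.789824816070259 -3.7848555614171473
block front [-70.6 -49.5]
lip [-60.6  -1.7]
top cap [657.1 227.8 199.3]
scene cap [668.6 230.4 201. ]
```

```bash
python3 -c "
from bench import bot
print(bot.finish_job())"
```

```text
the job is handed in; nothing more can be done
None
```

I pushed the can upright along the bench into the bay until the blade met about 11 N at the back fence. Then I slid the scraper blade-first to the back of its slot and released it, and handed the job in at about 49.5 s of the 72 s; I did not re-check the bystander objects at the end.

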